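# Clear the bench after oiling a turned bowl

### The job

Put the three screw-cap oil tins away first (one is standing on the bowl's drying stand): lower each one upright into an empty cell of its own in the divided wooden crate, down on the crate's floor, without dropping it. Then set the wooden bowl upright on the drying stand, its foot fully down between the four pegs, again without dropping it. Leave the jar, can, cork block and brush where they are.

Things in the scene. Friction and masses are not known exactly. Their poses are not given: they have to be found in the camera images.
- tin_a: oil tin: bare steel cylinder 58 mm across and 84 mm high with a plain paper band, a sloping shoulder to 96 mm, a short neck 24 mm across, and a black screw cap 30 mm across from 104 to 130 mm (the top). All three oil tins are alike, about 0.3 kg. Origin: centre of the underside, z up. This one starts on the drying stand, between the pegs (about 3 mm free all round).
- tin_b: oil tin: bare steel cylinder 58 mm across and 84 mm high with a plain paper band, a sloping shoulder to 96 mm, a short neck 24 mm across, and a black screw cap 30 mm across from 104 to 130 mm (the top). All three oil tins are alike, about 0.3 kg. Origin: centre of the underside, z up. Starts on the bench.
- tin_c: oil tin: bare steel cylinder 58 mm across and 84 mm high with a plain paper band, a sloping shoulder to 96 mm, a short neck 24 mm across, and a black screw cap 30 mm across from 104 to 130 mm (the top). All three oil tins are alike, about 0.3 kg. Origin: centre of the underside, z up. Starts on the bench.
- bowl: turned light-wood bowl, 60 mm high, standing on a solid foot 60 mm across and 14 mm high; above the foot it flares out to 120 mm across at 34 mm and is straight-sided from there to the rim; wall 9 mm thick, can be pinched at the rim; inner floor at 20 mm; about 0.22 kg. Origin: centre of the underside of the foot, z up.
- crate: open wooden crate fixed to the bench, 162 (x) x 240 (y) x 75 mm high, walls, floor and dividers 6 mm thick, 2 x 3 cells. Origin: centre of the underside; x and y along its sides.
- crate_in (a point): centre of the crate's inner floor, 6 mm above its underside, axes as the crate's
- cell0 (a point): centre, at floor level, of a cell of the crate. Axes are the crate's. Cells 0,1,2 form the row at crate x=-39 mm (y=-78,0,+78 mm); 3,4,5 the row at x=+39 mm (same y). Each cell is 72 x 72 mm inside; cells 1 and 5 hold the jar and the can, one each, the other four are empty.
- cell1 (a point): centre, at floor level, of a cell of the crate. Axes are the crate's. Cells 0,1,2 form the row at crate x=-39 mm (y=-78,0,+78 mm); 3,4,5 the row at x=+39 mm (same y). Each cell is 72 x 72 mm inside.
- cell2 (a point): centre, at floor level, of a cell of the crate. Axes are the crate's. Cells 0,1,2 form the row at crate x=-39 mm (y=-78,0,+78 mm); 3,4,5 the row at x=+39 mm (same y). Each cell is 72 x 72 mm inside.
- cell3 (a point): centre, at floor level, of a cell of the crate. Axes are the crate's. Cells 0,1,2 form the row at crate x=-39 mm (y=-78,0,+78 mm); 3,4,5 the row at x=+39 mm (same y). Each cell is 72 x 72 mm inside.
- cell4 (a point): centre, at floor level, of a cell of the crate. Axes are the crate's. Cells 0,1,2 form the row at crate x=-39 mm (y=-78,0,+78 mm); 3,4,5 the row at x=+39 mm (same y). Each cell is 72 x 72 mm inside.
- cell5 (a point): centre, at floor level, of a cell of the crate. Axes are the crate's. Cells 0,1,2 form the row at crate x=-39 mm (y=-78,0,+78 mm); 3,4,5 the row at x=+39 mm (same y). Each cell is 72 x 72 mm inside.
- stand: drying stand fixed to the bench: dark wood disc 130 mm across, 18 mm thick, with four upright round-topped steel pegs (10 mm thick, tops 13 mm above the disc, centres 37 mm from the disc's centre at 45, 135, 225 and 315 degrees from its x axis): 64 mm free between two facing pegs. Origin: centre of the underside.
- seat (a point): centre of the top face of the stand's disc, 18 mm above its underside
- jar: bystander: amber glass jar with steel lid, 60 mm across, 85 mm high, standing in a crate cell. Origin: centre of the underside.
- can: bystander: plain can without a neck, 58 mm across, 100 mm high, standing in a crate cell. Origin: centre of the underside.
- block: bystander: cork sanding block 85 x 42 x 30 mm lying on the bench beside the stand. Origin: centre of the underside.
- brush: bystander: flat brush lying on the bench beyond the stand, about 195 mm long (along its y, from -110 to +85 mm), 36 mm wide, 18 mm high. Origin: on the underside near mid-length.
Things that resemble listed ones, but are neither listed nor needed, are in the scene too. What is shaped like the tin_b but purple or yellow is not meant.

How it is judged:
By the outcome, as a careful person would: the job done as asked, in the order asked, and still so for the second after the job is handed in, with the robot touching nothing.
It also fails if it takes over 72 s, if anything falls off the work surface, if the arm or the gripper's body presses on something with over 40 N, if the wrist force passes 120 N, or if a joint passes its speed limit or range.

### The arm

A 6-joint arm with a two-finger parallel gripper is mounted at the origin on the work surface. World frame = base frame: x ahead of the robot, y to its left, z up, the work surface at z = 0. Lengths are in m, angles in degrees, forces in N, time in s.
With the tool pointing down it reaches from about 0.3 to 0.875 m from the base axis. Payload 6.4 kg.
Tool frame: the origin (TCP) lies midway between the tips of the shut fingers; the grasp point (between the pads) lies 19 mm behind it (env.grasp_offset is the distance from the TCP to the grasp point, in m); z points along the fingers, y is the line along which they close (so a half turn about z gives the same grasp; the last joint's range is limited). The gripper opens to 88 mm and grips with 3 to 60 N. Pads are 18 mm wide; open, the fingers measure 123 mm over their backs; the gripper's body (75 mm by 187 mm) begins 45 mm behind the grasp point.
Start: joints at [53.554, 10.359, 92.074, -0, 77.567, -11.82], TCP at [0.24, 0.523, 0.239] pointing down, gripper open.
Joint ranges: [-171.53, 171.53], [-51.25, 118.39], [17.06, 147.69], [-65.23, 245.23], [0, 150.52], [-178.68, 178.68]. Speed limits (degrees/s): [147.25, 147.25, 172.46, 180, 180, 180].

### API

Orientations are given as a 3x3 rotation matrix whose columns are the frame's x, y, z axes.
In Python, from rig import env gives the robot as it stands. The module is installed in compiled form; this text tells all that it offers.
- The arm moves only by the shell command python3 -m jog 'ROWS' [FORCE]. ROWS is JSON, a list of rows, each a list of 3 entries, a list of its own where there are three numbers: the shift along the tool's x, y, z in m, then the turn, a rotation vector about the tool's x, y, z in rad, then the gripper command: -1 is fully open, 1 is shut, values between are in proportion. A call has 1 to 5 rows; each row shifts and turns the commanded pose from where the row before left it, along the tool's axes as they then stand; what a row does not reach is not made up. A row lasts 1/8 s, in which the tool goes at most 62.5 mm and 10.7 degrees, less where a joint would pass 70% of its speed; a pose out of reach is approached as far as the arm can. A call with a gripper value outside its range is refused whole. The fingers move at their own pace and stop on an object; FORCE is the grip in N (left out, the last holds). Time passes only in rows, so rows that do not move let the fingers close. It gives the time, the measured TCP pose, the force, the opening and the grip force at its end, in the units of the state.
- env.get_state(): the state, without advancing time (a new reading comes with each control period).
- env.capture(name): name is "scene" or "top" or "wrist"; returns (picture, depth): 480x640x3 uint8, red, green, blue; 480x640 float32, m along the optical axis (not along the pixel's ray), 0 where there is no reading.
- env.camera_model(name): a dict with "K" (3x3 intrinsics, pixels), "extrinsics" (4x4, takes a point from world to camera coordinates). Camera axes: x right, y up, looking along -z (the intrinsics and any distortion apply to the point x, -y, -z); pixel columns grow to the right and rows downward; lengths in m; the calibration is good to about 2 mm. A picture is of the moment at which its call begins: read the wrist's pose just before it. camera_model takes no time and is no camera call; for the wrist camera it gives the pose at the moment of the call.
- env.job_done(): hands the job in; it is judged then, once.
The state is a dict: "time": time; "joint_pos": joint angles; "joint_velocities": joint speeds; "joint_torque": joint torques, N m; "position": TCP position; "orientation": TCP orientation; "force": force on the tool from outside, world axes, zero at the start; "torque": the same for the moment, N m; "width": finger opening in m; "gripper_force": force on a finger pad.
Only numpy, scipy, OpenCV 4.12 (cv2) and the standard library are available. Lean on these libraries where they do the work, as an engineer would, in place of code of your own. Each camera call takes 0.05 s, during which the arm holds its last target. There are 200 camera calls.

## Working session

There is one attempt and no reset: what is moved stays moved. The work goes in short steps, Python scripts to look and compute and a shell command to move; the robot and the scene stay as the last step left them, time stands still between calls to the robot, and variables do not carry over. Pictures are saved under pics/ and viewed, at most 10 in all, crops included, and the job is handed in when it is done.

```bash
mkdir -p pics
cat > h.py <<'E'
import numpy as np, cv2
from rig import env
def cap(n):
    m=env.camera_model(n); p,d=env.capture(n); return p,d,np.array(m["K"]),np.array(m["extrinsics"])
def ray(K,E,u,v):
    T=np.linalg.inv(E); d=np.array([(u-K[0,2])/K[0,0],-(v-K[1,2])/K[1,1],-1.]); return T[:3,3],T[:3,:3]@d
def onz(K,E,u,v,z):
    o,d=ray(K,E,u,v); return o+d*(z-o[2])/d[2]
def cloud(d,K,E):
    v,u=np.mgrid[:480,:640]; P=np.stack([(u-K[0,2])/K[0,0]*d,-(v-K[1,2])/K[1,1]*d,-d],-1)
    T=np.linalg.inv(E); W=P@T[:3,:3].T+T[:3,3]; W[d==0]=np.nan; return W
E
python3 - <<'E'
from h import *
s=env.get_state(); print(s)
for n in("top","scene"):
    p,d,K,E=cap(n); np.savez(f"{n}0.npz",p=p,d=d,K=K,E=E); cv2.imwrite(f"pics/{n}0.png",p[:,:,::-1]); print(n,K,np.linalg.inv(E).round(3),env.camera_model(n).keys())
E
```

```text
{'time': 0.0, 'joint_pos': array([ 5.35551868e+01,  1.04015983e+01,  9.21317297e+01, -2.31256264e-04,
        7.75664465e+01, -1.18203730e+01]), 'joint_velocities': array([-0.01676372,  0.0474746 , -0.01843561,  0.01264318,  0.10570427,
        0.02834864]), 'joint_torque': array([ 4.07263224e-04, -4.33887434e+01, -3.41845679e+01,  7.03116436e-02,
        3.85894161e-02, -1.30049552e-04]), 'position': array([0.23924782, 0.52227536, 0.23781241]), 'orientation': array([[-9.09058639e-01,  4.16666926e-01, -1.03130038e-03],
       [ 4.16668053e-01,  9.09057624e-01, -1.40316867e-03],
       [ 3.52857497e-04, -1.70527253e-03, -9.99998484e-01]]), 'force': array([ 0.22315579, -0.28200071,  0.25049104]), 'torque': array([-0.04814406, -0.02318892, -0.01428836]), 'gripper_force': 0.0, 'width': 0.08818728963780047}
top [[478.31632456   0.         318.36448491]
 [  0.         478.31632456 241.11090367]
 [  0.           0.           1.        ]] [[-0.023  0.991 -0.128  0.506]
 [-1.    -0.024 -0.004  0.03 ]
 [-0.007  0.128  0.992  1.082]
 [ 0.     0.     0.     1.   ]] dict_keys(['K', 'extrinsics'])
scene [[501.87473857   0.         321.02859868]
 [  0.         501.87473857 235.1917088 ]
 [  0.           0.           1.        ]] [[ 0.164 -0.81   0.563  1.26 ]
 [ 0.986  0.131 -0.099 -0.11 ]
 [ 0.006  0.571  0.821  0.936]
 [ 0.     0.     0.     1.   ]] dict_keys(['K', 'extrinsics'])
```

View pics/top0.png

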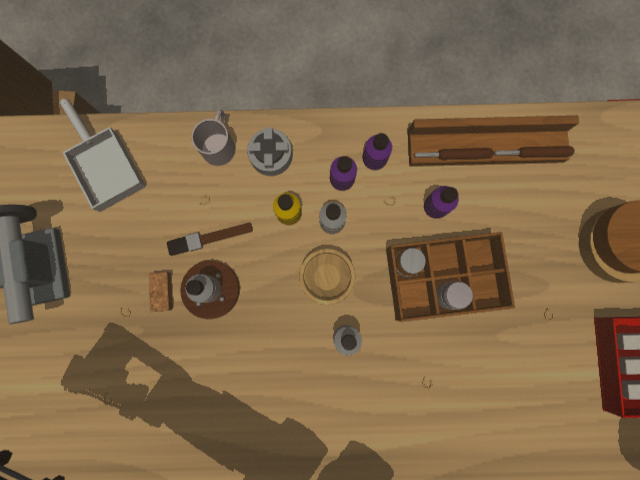

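View pics/scene0.png

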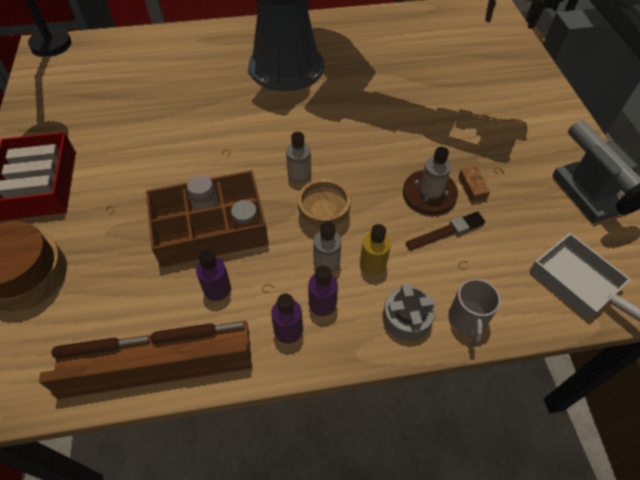

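The top view shows steel tins at (200,290) on the stand, (333,216) and (347,341). The lookalikes to leave alone are the purple tins at (343,172), (377,152) and (440,202), and the yellow one at (287,207). The bowl is at (327,275), the stand disc at (210,289), the crate at (450,276) with its jar and can at (458,295) and (413,261), the block at (159,291) and the brush at (210,239). I choose the three grey tins. In the scene view they are at (435,175), (327,248) and (299,160).

```bash
cat > meas.py <<'E'
from h import *
def circ(Q):
    (c,r)=cv2.minEnclosingCircle(Q.astype(np.float32)); return np.round(c,4),round(r,4),len(Q)
g={"stand":(200,290),"far":(333,216),"near":(347,341)}
C={}
for n in("top","scene"):
    z=np.load(n+"0.npz"); p,d,K,E=[z[k] for k in"pdKE"]; C[n]=(p,d,K,E,cloud(d,K,E))
p,d,K,E,_=C["top"]
c0={k:onz(K,E,*v,0.06)[:2] for k,v in g.items()}; b0=onz(K,E,327,275,.06)[:2]; s0=onz(K,E,210,290,.018)[:2]
for n,(p,d,K,E,W) in C.items():
    W=W.reshape(-1,3); rgb=p.reshape(-1,3).astype(int)
    print(n,"table z",np.nanmedian(W[:,2]).round(4))
    for k,c in c0.items():
        zo=.018*(k=="stand"); m=(np.hypot(*(W[:,:2]-c).T)<.06)
        cap=m&(W[:,2]>.122+zo)&(W[:,2]<.14+zo)
        Q=W[cap]; print(k,"cap",circ(Q[:,:2]),"medz",np.median(Q[:,2]).round(4),"top",np.percentile(Q[:,2],95).round(4), "flat-mean",Q[Q[:,2]>np.percentile(Q[:,2],50)-.001].mean(0).round(4))
    m=(np.hypot(*(W[:,:2]-b0).T)<.085)&(W[:,2]>.053)&(W[:,2]<.066); print("bowl",circ(W[m][:,:2]))
    m=(np.hypot(*(W[:,:2]-s0).T)<.09)&(W[:,2]>.012)&(W[:,2]<.023)&(rgb.sum(1)<260); print("stand",circ(W[m][:,:2]),np.median(W[m],0).round(4))
    cc=onz(C["top"][2],C["top"][3],450,276,.075)[:2]
    m=(np.abs(W[:,:2]-cc).max(1)<.17)&(W[:,2]>.07)&(W[:,2]<.08); r=cv2.minAreaRect(W[m][:,:2].astype(np.float32)); print("crate",r)
    for nm,cell in (("j",(458,295)),("c",(413,261))):
        q=onz(C["top"][2],C["top"][3],*cell,.1)[:2]; m=(np.hypot(*(W[:,:2]-q).T)<.045)&(W[:,2]>.083); print(nm,circ(W[m][:,:2]),np.median(W[m],0).round(3))
p=C["scene"][0]; q=C["top"][0]
a=cv2.resize(q[180:370,160:380],None,fx=2.2,fy=2.2); b=cv2.resize(p[120:310,260:480],None,fx=1.4,fy=1.4)
a=cv2.resize(q[180:370,160:380],(400,345)); b=cv2.resize(p[120:310,260:480],(400,345)); cv2.imwrite("pics/crop.png",np.hstack([a,b])[:,:,::-1])
E
python3 meas.py
```

```text
top table z -0.001
stand cap (array([0.5413, 0.2802]), 0.015, 190) medz 0.1473 top 0.1498 flat-mean [0.5418 0.2811 0.148 ]
far cap (array([0.6899, 0.0031]), 0.015, 171) medz 0.1291 top 0.1317 flat-mean [0.6897 0.0025 0.1298]
near cap (array([ 0.4277, -0.0207]), 0.0149, 186) medz 0.1289 top 0.1316 flat-mean [ 0.4272 -0.0214  0.1297]
bowl (array([0.5621, 0.0181]), 0.0599, 668)
stand (array([0.5416, 0.2913]), 0.0761, 1787) [0.5369 0.2682 0.0172]
crate ((0.6007307767868042, -0.23994888365268707), (0.2539733946323395, 0.240836963057518), 5.661671161651611)
j (array([ 0.5151, -0.2476]), 0.0285, 659) [ 0.515 -0.244  0.105]
c (array([ 0.588 , -0.1603]), 0.0267, 514) [ 0.588 -0.16   0.09 ]
scene table z -0.0006
stand cap (array([0.543 , 0.2803]), 0.0167, 136) medz 0.1476 top 0.15 flat-mean [0.5439 0.2807 0.1483]
far cap (array([0.6909, 0.0029]), 0.0154, 165) medz 0.1291 top 0.1312 flat-mean [0.6909 0.0031 0.1297]
near cap (array([ 0.4296, -0.0201]), 0.0174, 127) medz 0.1288 top 0.1313 flat-mean [ 0.4292 -0.0199  0.1297]
bowl (array([0.5637, 0.0198]), 0.0614, 607)
stand (array([0.5416, 0.2908]), 0.0761, 1175) [0.5639 0.2639 0.0175]
crate ((0.5995201468467712, -0.23984086513519287), (0.25501373410224915, 0.23986202478408813), 5.350793838500977)
j (array([ 0.5172, -0.2467]), 0.0297, 561) [ 0.525 -0.246  0.104]
c (array([ 0.5897, -0.1599]), 0.0275, 426) [ 0.592 -0.159  0.091]
```

View pics/crop.png

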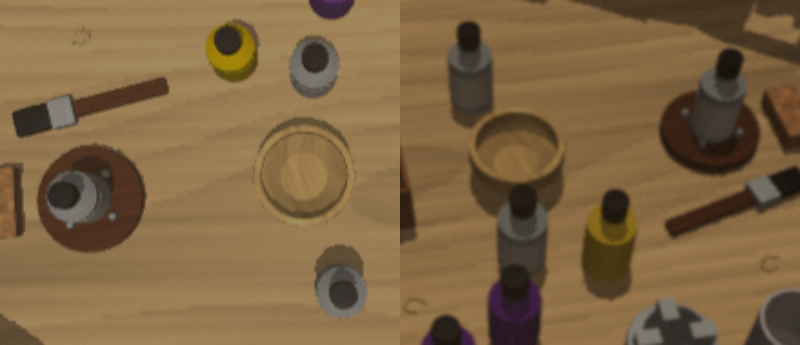

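The crop confirms all three targets are bare steel with black caps. A neighbouring purple tin got into the crate fit and other clutter into the stand fit, so I'm refitting both before moving.

```bash
cat > meas2.py <<'E'
from h import *
for n in("top","scene"):
    z=np.load(n+"0.npz"); p,d,K,E=[z[k] for k in"pdKE"]; W=cloud(d,K,E).reshape(-1,3)
    m=(np.abs(W[:,0]-.552)<.105)&(np.abs(W[:,1]+.24)<.15)&(W[:,2]>.071)&(W[:,2]<.079)
    r=cv2.minAreaRect(W[m][:,:2].astype(np.float32)); print(n,"crate",r)
    m=(np.hypot(W[:,0]-.54,W[:,1]-.278)<.072)&(W[:,2]>.013)&(W[:,2]<.021); print("stand",cv2.minEnclosingCircle(W[m][:,:2].astype(np.float32)))
s=env.get_state(); R=s["orientation"]; t=np.array([.428,-.0205,.22]); print("shift to near (tool axes)",R.T@(t-s["position"]))
E
python3 meas2.py
```

```text
top crate ((0.555083692073822, -0.24449002742767334), (0.1620328277349472, 0.24100975692272186), 5.579034328460693)
stand ((0.5405538082122803, 0.2802145183086395), 0.06541524082422256)
scene crate ((0.5559627413749695, -0.24383126199245453), (0.16668802499771118, 0.2403912991285324), 5.731195449829102)
stand ((0.5426907539367676, 0.2800108790397644), 0.06655203551054001)
shift to near (tool axes) [-0.39773917 -0.41480278  0.01842997]
```

```bash
python3 -m jog '[[[0,0,0],[0,0,-0.143],-0.4],[[0,0,0],[0,0,-0.143],-0.4],[[0,0,0],[0,0,-0.143],-0.4],[[-0.019,-0.054,0],[0,0,0],-0.4],[[-0.019,-0.054,0],[0,0,0],-0.4]]' 25
python3 -m jog '[[[-0.019,-0.054,0],[0,0,0],-0.4],[[-0.019,-0.054,0],[0,0,0],-0.4],[[-0.019,-0.054,0],[0,0,0],-0.4],[[-0.019,-0.054,0],[0,0,0],-0.4],[[-0.019,-0.054,0],[0,0,0],-0.4]]'
python3 -m jog '[[[-0.019,-0.054,0],[0,0,0],-0.4],[[-0.019,-0.054,0],[0,0,0],-0.4],[[-0.019,-0.054,0],[0,0,0],-0.4],[[0,0,0],[0,0,0],-0.4]]'
cat > go.py <<'E'
import sys
from h import *
s=env.get_state(); R=s["orientation"]; print("t",s["time"],"pos",s["position"].round(4),"w",round(s["width"],4),"gf",s["gripper_force"],"F",s["force"].round(1))
print(R.round(4).tolist())
for a in sys.argv[1:]:
    t=np.array([float(x) for x in a.split(",")]); print(a,"tool shift",(R.T@(t-s["position"])).round(4))
E
python3 go.py .4285,-.0205,.22 .4285,-.0205,.1
```

```text
time: 0.72
position: [0.2773, 0.4135, 0.2381]
orientation: [[-1.0, -0.001, -0.001], [-0.001, 1.0, -0.001], [0.001, -0.001, -1.0]]
force: [1.1, 0.4, 0.6]
width: 0.0614
gripper_force: 0.0
time: 1.35
position: [0.3724, 0.1429, 0.2386]
orientation: [[-1.0, 0.0, 0.0], [0.0, 1.0, 0.0], [-0.0, 0.0, -1.0]]
force: [0.1, 0.4, 0.3]
width: 0.062
gripper_force: 0.0
time: 1.85
position: [0.4297, -0.0207, 0.2385]
orientation: [[-1.0, 0.007, -0.0], [0.007, 1.0, -0.0], [0.0, -0.0, -1.0]]
force: [0.2, 0.4, 0.7]
width: 0.0619
gripper_force: 0.0
t 1.85 pos [ 0.4297 -0.0207  0.2385] w 0.0619 gf 0.0 F [0.2 0.4 0.7]
[[-1.0, 0.0066, -0.0004], [0.0066, 1.0, -0.0005], [0.0004, -0.0005, -1.0]]
.4285,-.0205,.22 tool shift [0.0012 0.0002 0.0185]
.4285,-.0205,.1 tool shift [0.0012 0.0002 0.1385]
```

Motion matches the commands closely. I'll descend 0.138 m, close on the cap and lift.

```bash
python3 -m jog '[[[0.001,0,0.05],[0,0,0],-0.4],[[0,0,0.05],[0,0,0],-0.4],[[0,0,0.038],[0,0,0],-0.4],[[0,0,0],[0,0,0],-0.4],[[0,0,0],[0,0,0],0.6]]' 25
python3 -m jog '[[[0,0,0],[0,0,0],0.6],[[0,0,0],[0,0,0],0.6],[[0,0,-0.01],[0,0,0],0.6],[[0,0,0],[0,0,0],0.6]]'
```

```text
time: 2.48
position: [0.4288, -0.017, 0.102]
orientation: [[-1.0, -0.0, 0.001], [-0.0, 1.0, -0.0], [-0.001, -0.0, -1.0]]
force: [-0.4, -0.1, 0.0]
width: 0.0537
gripper_force: 0.0
time: 2.98
position: [0.4287, -0.0176, 0.1117]
orientation: [[-1.0, 0.001, 0.002], [0.001, 1.0, -0.0], [-0.002, -0.0, -1.0]]
force: [-0.6, 0.7, -2.4]
width: 0.0294
gripper_force: 24.9
```

```bash
python3 -m jog '[[[0,0,-0.05],[0,0,0],0.6],[[0,0,-0.05],[0,0,0],0.6],[[-0.03,-0.05,-0.008],[0,0,0],0.6],[[-0.03,-0.05,0],[0,0,0],0.6],[[-0.02,-0.052,0],[0,0,0],0.6]]'
python3 -m jog '[[[0,0,0],[0,0,0],0.6],[[0,0,0],[0,0,0],0.6]]'; python3 go.py .5091,-.1704,.13 .5091,-.1704,.108
```

```text
time: 3.6
position: [0.5089, -0.1709, 0.2189]
orientation: [[-1.0, 0.0, 0.001], [0.0, 1.0, -0.0], [-0.001, -0.0, -1.0]]
force: [1.1, 0.3, -1.3]
width: 0.0292
gripper_force: 25.0
time: 3.85
position: [0.5074, -0.1691, 0.218]
orientation: [[-1.0, 0.002, -0.002], [0.002, 1.0, 0.001], [0.002, 0.001, -1.0]]
force: [0.1, 1.1, -1.9]
width: 0.0291
gripper_force: 25.0
t 3.85 pos [ 0.5074 -0.1691  0.218 ] w 0.0291 gf 24.991205586120486 F [ 0.1  1.1 -1.9]
[[-1.0, 0.0016, -0.0016], [0.0016, 1.0, 0.0013], [0.0016, 0.0013, -1.0]]
.5091,-.1704,.13 tool shift [-0.0019 -0.0014  0.088 ]
.5091,-.1704,.108 tool shift [-0.0019 -0.0015  0.11  ]
```

```bash
python3 -m jog '[[[-0.001,-0.001,0.04],[0,0,0],0.6],[[0,0,0.04],[0,0,0],0.6],[[0,0,0.022],[0,0,0],0.6],[[0,0,0],[0,0,0],0.6]]'
python3 -m jog '[[[0,0,0.004],[0,0,0],0.6],[[0,0,0],[0,0,0],0.6]]'
python3 -m jog '[[[0,0,0.002],[0,0,0],0.6],[[0,0,0],[0,0,0],0.6]]'
```

```text
time: 4.35
position: [0.5073, -0.1682, 0.115]
orientation: [[-1.0, -0.001, -0.004], [-0.001, 1.0, 0.003], [0.004, 0.003, -1.0]]
force: [0.1, 0.2, -1.7]
width: 0.0295
gripper_force: 25.0
time: 4.6
position: [0.5096, -0.1705, 0.1138]
orientation: [[-1.0, 0.0, 0.002], [0.0, 1.0, -0.001], [-0.002, -0.001, -1.0]]
force: [-0.2, -0.8, -1.8]
width: 0.0293
gripper_force: 25.0
time: 4.85
position: [0.5092, -0.1706, 0.111]
orientation: [[-1.0, 0.001, 0.0], [0.001, 1.0, -0.0], [-0.0, -0.0, -1.0]]
force: [-0.7, -0.5, -1.3]
width: 0.0294
gripper_force: 25.0
```

```bash
python3 -m jog '[[[0,0,0.001],[0,0,0],0.6],[[0,0,0],[0,0,0],0.6]]'
python3 -m jog '[[[0,0,0.001],[0,0,0],0.6],[[0,0,0],[0,0,0],0.6]]'
python3 -m jog '[[[0,0,0.001],[0,0,0],0.6],[[0,0,0],[0,0,0],0.6]]'
```

```text
time: 5.1
position: [0.5092, -0.1707, 0.11]
orientation: [[-1.0, 0.001, 0.0], [0.001, 1.0, -0.0], [-0.0, -0.0, -1.0]]
force: [-0.8, -0.7, 0.2]
width: 0.0289
gripper_force: 25.0
time: 5.35
position: [0.5097, -0.171, 0.11]
orientation: [[-1.0, 0.001, 0.001], [0.001, 1.0, -0.001], [-0.001, -0.001, -1.0]]
force: [-1.9, 0.7, 6.8]
width: 0.0295
gripper_force: 24.9
time: 5.6
position: [0.5102, -0.1712, 0.11]
orientation: [[-1.0, 0.001, 0.003], [0.001, 1.0, -0.002], [-0.003, -0.002, -1.0]]
force: [-3.4, 0.8, 11.9]
width: 0.0289
gripper_force: 24.9
```

The tin is on the floor: contact force rose with no further descent. I'll release, rise and go to the far tin.

```bash
python3 -m jog '[[[0,0,-0.001],[0,0,0],-0.15],[[0,0,0],[0,0,0],-0.15],[[0,0,0],[0,0,0],-0.15],[[0,0,-0.04],[0,0,0],-0.15],[[0,0,-0.05],[0,0,0],-0.15]]'
python3 -m jog '[[[0,0,-0.05],[0,0,0],-0.3],[[-0.045,0.0435,0],[0,0,0],-0.3],[[-0.045,0.0435,0],[0,0,0],-0.3],[[-0.045,0.0435,0],[0,0,0],-0.3],[[-0.045,0.0435,0],[0,0,0],-0.3]]'
python3 -m jog '[[[0,0,0],[0,0,0],-0.3],[[0,0,0],[0,0,0],-0.3]]'; python3 go.py .6905,.003,.12 .6905,.003,.102
```

```text
time: 6.22
position: [0.508, -0.1699, 0.1982]
orientation: [[-1.0, 0.001, -0.003], [0.001, 1.0, 0.002], [0.003, 0.002, -1.0]]
force: [1.5, -0.1, 0.3]
width: 0.0504
gripper_force: 0.0
time: 6.85
position: [0.6901, 0.0046, 0.2484]
orientation: [[-1.0, 0.001, -0.0], [0.001, 1.0, -0.0], [0.0, -0.0, -1.0]]
force: [0.2, -0.4, 1.4]
width: 0.057
gripper_force: 0.0
time: 7.1
position: [0.6884, 0.0032, 0.2478]
orientation: [[-1.0, 0.0, -0.002], [0.0, 1.0, -0.0], [0.002, -0.0, -1.0]]
force: [-0.4, 0.1, 0.0]
width: 0.0571
gripper_force: 0.0
t 7.1 pos [0.6884 0.0032 0.2478] w 0.0571 gf 0.0 F [-0.4  0.1  0. ]
[[-1.0, 0.0001, -0.0017], [0.0001, 1.0, -0.0002], [0.0017, -0.0002, -1.0]]
.6905,.003,.12 tool shift [-2.300e-03 -1.000e-04  1.278e-01]
.6905,.003,.102 tool shift [-2.300e-03 -1.000e-04  1.458e-01]
```

```bash
python3 -m jog '[[[-0.001,0,0.05],[0,0,0],-0.3],[[0,0,0.05],[0,0,0],-0.3],[[0,0,0.046],[0,0,0],-0.3],[[0,0,0],[0,0,0],-0.3],[[0,0,0],[0,0,0],0.6]]' 25
python3 -m jog '[[[0,0,0],[0,0,0],0.6],[[0,0,0],[0,0,0],0.6]]'
python3 -m jog '[[[0,0,-0.01],[0,0,0],0.6],[[0,0,0],[0,0,0],0.6]]'
```

```text
time: 7.72
position: [0.6908, 0.0019, 0.1052]
orientation: [[-1.0, 0.002, 0.003], [0.002, 1.0, -0.001], [-0.003, -0.001, -1.0]]
force: [0.2, -0.3, 1.2]
width: 0.0492
gripper_force: 0.0
time: 7.98
position: [0.6911, 0.0028, 0.1051]
orientation: [[-1.0, 0.001, 0.003], [0.001, 1.0, -0.001], [-0.003, -0.001, -1.0]]
force: [-0.4, -1.1, 6.1]
width: 0.0299
gripper_force: 18.5
time: 8.22
position: [0.6905, 0.0032, 0.114]
orientation: [[-1.0, 0.001, 0.002], [0.001, 1.0, -0.0], [-0.002, -0.0, -1.0]]
force: [0.0, 0.8, -1.4]
width: 0.0294
gripper_force: 25.0
```

```bash
python3 -m jog '[[[0,0,-0.05],[0,0,0],0.6],[[0,0,-0.05],[0,0,0],0.6],[[0,0,-0.05],[0,0,0],0.6],[[0.0148,-0.0535,0],[0,0,0],0.6],[[0.0148,-0.0535,0],[0,0,0],0.6]]'
python3 -m jog '[[[0.0148,-0.0535,0],[0,0,0],0.6],[[0.0148,-0.0535,0],[0,0,0],0.6],[[0.0148,-0.0535,0],[0,0,0],0.6],[[0.0148,-0.0535,0],[0,0,0],0.6],[[0,0,0],[0,0,0],0.6]]'
python3 -m jog '[[[0,0,0],[0,0,0],0.6],[[0,0,0],[0,0,0],0.6]]'; python3 go.py .6019,-.318,.116
```

```text
time: 8.85
position: [0.6601, -0.1042, 0.2636]
orientation: [[-1.0, -0.001, 0.001], [-0.001, 1.0, -0.001], [-0.001, -0.001, -1.0]]
force: [-0.1, -1.1, -2.7]
width: 0.0293
gripper_force: 25.0
time: 9.48
position: [0.599, -0.322, 0.2621]
orientation: [[-1.0, 0.006, -0.001], [0.006, 1.0, -0.001], [0.001, -0.001, -1.0]]
force: [-0.7, 0.6, -2.7]
width: 0.0293
gripper_force: 25.0
time: 9.72
position: [0.6013, -0.3163, 0.2626]
orientation: [[-1.0, -0.001, -0.0], [-0.001, 1.0, 0.001], [0.0, 0.001, -1.0]]
force: [0.5, -0.5, -2.8]
width: 0.0292
gripper_force: 25.0
t 9.725 pos [ 0.6013 -0.3163  0.2626] w 0.0292 gf 24.995520561933517 F [ 0.5 -0.5 -2.8]
[[-1.0, -0.001, -0.0002], [-0.001, 1.0, 0.0005], [0.0002, 0.0005, -1.0]]
.6019,-.318,.116 tool shift [-0.0006 -0.0018  0.1466]
```

```bash
python3 -m jog '[[[0,-0.001,0.05],[0,0,0],0.6],[[0,0,0.05],[0,0,0],0.6],[[0,0,0.04],[0,0,0],0.6],[[0,0,0.006],[0,0,0],0.6],[[0,0,0],[0,0,0],0.6]]'
python3 -m jog '[[[0,0,0.003],[0,0,0],0.6],[[0,0,0],[0,0,0],0.6]]'
python3 -m jog '[[[0,0,0.001],[0,0,0],0.6],[[0,0,0],[0,0,0],0.6]]'
python3 -m jog '[[[0,0,0.001],[0,0,0],0.6],[[0,0,0],[0,0,0],0.6]]'
```

```text
time: 10.35
position: [0.6018, -0.3184, 0.1178]
orientation: [[-1.0, -0.0, 0.001], [-0.0, 1.0, -0.001], [-0.001, -0.001, -1.0]]
force: [-0.6, 0.1, -1.9]
width: 0.0295
gripper_force: 25.0
time: 10.6
position: [0.6016, -0.3193, 0.1155]
orientation: [[-1.0, 0.001, 0.002], [0.001, 1.0, -0.002], [-0.002, -0.002, -1.0]]
force: [-0.6, 0.1, -3.4]
width: 0.029
gripper_force: 25.0
time: 10.85
position: [0.6009, -0.3189, 0.113]
orientation: [[-1.0, 0.001, 0.0], [0.001, 1.0, -0.0], [-0.0, -0.0, -1.0]]
force: [0.4, -0.3, -2.7]
width: 0.0292
gripper_force: 25.0
time: 11.1
position: [0.6008, -0.3188, 0.1116]
orientation: [[-1.0, 0.001, -0.0], [0.001, 1.0, 0.0], [0.0, 0.0, -1.0]]
force: [-0.1, 0.2, -2.3]
width: 0.0296
gripper_force: 25.0
```

```bash
python3 -m jog '[[[0,0,0.001],[0,0,0],0.6],[[0,0,0],[0,0,0],0.6]]'
python3 -m jog '[[[0,0,0.001],[0,0,0],0.6],[[0,0,0],[0,0,0],0.6]]'
```

```text
time: 11.35
position: [0.601, -0.319, 0.1111]
orientation: [[-1.0, 0.001, 0.0], [0.001, 1.0, -0.0], [-0.0, -0.0, -1.0]]
force: [-0.3, 0.4, 0.4]
width: 0.0296
gripper_force: 25.0
time: 11.6
position: [0.6013, -0.3192, 0.1111]
orientation: [[-1.0, 0.001, 0.001], [0.001, 1.0, -0.001], [-0.001, -0.001, -1.0]]
force: [-2.1, 1.4, 6.0]
width: 0.0293
gripper_force: 25.0
```

```bash
python3 -m jog '[[[0,0,-0.001],[0,0,0],-0.15],[[0,0,0],[0,0,0],-0.15],[[0,0,0],[0,0,0],-0.15],[[0,0,-0.04],[0,0,0],-0.15],[[0,0,-0.05],[0,0,0],-0.15]]'
python3 -m jog '[[[0,0,-0.06],[0,0,0],-0.3],[[0.0054,0.0545,0],[0,0,0],-0.3],[[0.0054,0.0545,0],[0,0,0],-0.3],[[0.0054,0.0545,0],[0,0,0],-0.3],[[0.0054,0.0545,0],[0,0,0],-0.3]]'
python3 -m jog '[[[0.0054,0.0545,0],[0,0,0],-0.3],[[0.0054,0.0545,0],[0,0,0],-0.3],[[0.0054,0.0545,0],[0,0,0],-0.3],[[0.0054,0.0545,0],[0,0,0],-0.3],[[0.0054,0.0545,0],[0,0,0],-0.3]]'
python3 -m jog '[[[0.0054,0.0545,0],[0,0,0],-0.3],[[0.0054,0.0545,0],[0,0,0],-0.3],[[0,0,0],[0,0,0],-0.3],[[0,0,0],[0,0,0],-0.3],[[0,0,0],[0,0,0],-0.3]]'
python3 go.py .542,.2805,.119
python3 - <<'E'
from h import *
p,d,K,E=cap("top"); cv2.imwrite("pics/top1.png",cv2.resize(p[200:360,140:540],(800,320))[:,:,::-1])
E
```

```text
time: 12.22
position: [0.5999, -0.3182, 0.1998]
orientation: [[-1.0, 0.001, -0.003], [0.001, 1.0, 0.002], [0.003, 0.002, -1.0]]
force: [0.2, -0.3, -1.0]
width: 0.0509
gripper_force: 0.0
time: 12.85
position: [0.579, -0.0991, 0.2607]
orientation: [[-1.0, 0.001, 0.0], [0.001, 1.0, 0.0], [-0.0, 0.0, -1.0]]
force: [0.2, 0.2, -0.1]
width: 0.0571
gripper_force: 0.0
time: 13.48
position: [0.5523, 0.1735, 0.2608]
orientation: [[-1.0, 0.001, 0.0], [0.001, 1.0, 0.0], [-0.0, 0.0, -1.0]]
force: [0.7, 0.0, 0.4]
width: 0.0576
gripper_force: 0.0
time: 14.1
position: [0.5423, 0.2795, 0.2606]
orientation: [[-1.0, 0.002, -0.0], [0.002, 1.0, -0.0], [0.0, -0.0, -1.0]]
force: [-0.1, -0.9, 0.5]
width: 0.0573
gripper_force: 0.0
t 14.1 pos [0.5423 0.2795 0.2606] w 0.0573 gf 0.0 F [-0.1 -0.9  0.5]
[[-1.0, 0.0024, -0.0001], [0.0024, 1.0, -0.0003], [0.0001, -0.0003, -1.0]]
.542,.2805,.119 tool shift [0.0003 0.0011 0.1416]
```

View pics/top1.png

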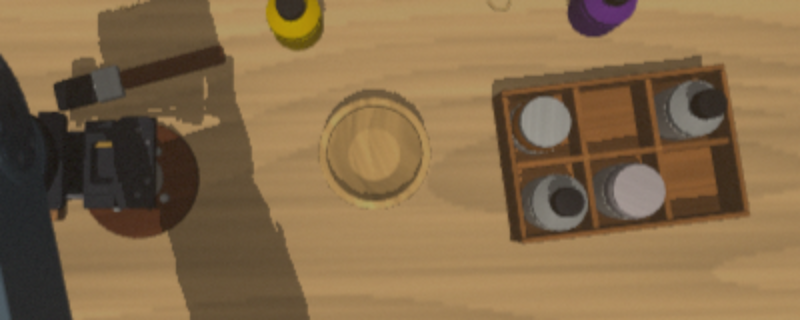

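The picture shows tins upright in cell 2 (crop pixel 557,202) and cell 3 (693,108), with the gripper over the stand tin at about (130,165). I'll grip that one next.

```bash
python3 -m jog '[[[0,0.001,0.05],[0,0,0],-0.3],[[0,0,0.05],[0,0,0],-0.3],[[0,0,0.04],[0,0,0],-0.3],[[0,0,0],[0,0,0],-0.3],[[0,0,0],[0,0,0],0.6]]' 25
python3 -m jog '[[[0,0,0],[0,0,0],0.6],[[0,0,0],[0,0,0],0.6]]'
python3 -m jog '[[[0,0,-0.01],[0,0,0],0.6],[[0,0,0],[0,0,0],0.6]]'
python3 -m jog '[[[0,0,-0.05],[0,0,0],0.6],[[0,0,-0.06],[0,0,0],0.6],[[0,0,-0.05],[0,0,0],0.6],[[0,0,0],[0,0,0],0.6]]'; python3 go.py .5243,-.3256,.28
```

```text
time: 14.78
position: [0.5433, 0.2814, 0.1226]
orientation: [[-1.0, 0.002, 0.002], [0.002, 1.0, 0.001], [-0.002, 0.001, -1.0]]
force: [-0.1, -0.6, 0.4]
width: 0.0494
gripper_force: 0.0
time: 15.02
position: [0.543, 0.2819, 0.1226]
orientation: [[-1.0, 0.001, 0.003], [0.001, 1.0, 0.001], [-0.003, 0.001, -1.0]]
force: [0.1, -2.3, 4.3]
width: 0.0297
gripper_force: 19.1
time: 15.28
position: [0.5425, 0.282, 0.132]
orientation: [[-1.0, 0.001, 0.002], [0.001, 1.0, 0.001], [-0.002, 0.001, -1.0]]
force: [0.1, -0.4, -1.0]
width: 0.0293
gripper_force: 25.0
time: 15.78
position: [0.5442, 0.2826, 0.2963]
orientation: [[-1.0, 0.0, 0.009], [0.001, 1.0, 0.003], [-0.009, 0.003, -1.0]]
force: [-0.8, 0.4, -3.3]
width: 0.0292
gripper_force: 25.0
t 15.775 pos [0.5442 0.2826 0.2963] w 0.0292 gf 24.985044789500535 F [-0.8  0.4 -3.3]
[[-1.0, 0.0005, 0.0094], [0.0005, 1.0, 0.0028], [-0.0094, 0.0029, -1.0]]
.5243,-.3256,.28 tool shift [ 0.0197 -0.6083  0.0144]
```

```bash
python3 -m jog '[[[0.0017,-0.0552,0],[0,0,0],0.6],[[0.0017,-0.0552,0],[0,0,0],0.6],[[0.0017,-0.0552,0],[0,0,0],0.6],[[0.0017,-0.0552,0],[0,0,0],0.6],[[0.0017,-0.0552,0],[0,0,0],0.6]]'
python3 -m jog '[[[0.0017,-0.0552,0],[0,0,0],0.6],[[0.0017,-0.0552,0],[0,0,0],0.6],[[0.0017,-0.0552,0],[0,0,0],0.6],[[0.0017,-0.0552,0],[0,0,0],0.6],[[0.0017,-0.0552,0],[0,0,0],0.6]]'
python3 -m jog '[[[0.0017,-0.0552,0],[0,0,0],0.6],[[0,0,0],[0,0,0],0.6],[[0,0,0],[0,0,0],0.6],[[0,0,0],[0,0,0],0.6]]'; python3 go.py .5243,-.3256,.1156
python3 - <<'E'
from h import *
p,d,K,E=cap("top"); np.savez("top2.npz",p=p,d=d,K=K,E=E); cv2.imwrite("pics/stand.png",np.hstack([cv2.resize(p[250:330,160:260],(450,360)),cv2.resize(p[230:320,280:380],(350,360))])[:,:,::-1])
W=cloud(d,K,E).reshape(-1,3)
m=(np.hypot(W[:,0]-.54,W[:,1]-.28)<.06)&(W[:,2]>.024)&(W[:,2]<.04); Q=W[m].astype(np.float32); print(len(Q))
if len(Q)>8:
    _,l,c=cv2.kmeans(Q[:,:2].copy(),4,None,(3,50,1e-6),10,0); print(c,np.bincount(l.ravel()),c.mean(0))
m=(np.hypot(W[:,0]-.5415,W[:,1]-.28)<.072)&(W[:,2]>.013)&(W[:,2]<.021); print("stand",cv2.minEnclosingCircle(W[m][:,:2].astype(np.float32)))
m=(np.hypot(W[:,0]-.562,W[:,1]-.018)<.085)&(W[:,2]>.05)&(W[:,2]<.066);print("bowl",cv2.minEnclosingCircle(W[m][:,:2].astype(np.float32)))
E
```

```text
time: 16.4
position: [0.532, 0.0043, 0.2887]
orientation: [[-1.0, 0.001, -0.003], [0.001, 1.0, 0.001], [0.003, 0.001, -1.0]]
force: [0.0, -0.8, -2.7]
width: 0.0295
gripper_force: 25.0
time: 17.02
position: [0.5235, -0.2714, 0.2885]
orientation: [[-1.0, 0.001, -0.002], [0.001, 1.0, 0.002], [0.002, 0.002, -1.0]]
force: [0.6, 0.0, -3.1]
width: 0.0291
gripper_force: 25.0
time: 17.52
position: [0.5228, -0.3239, 0.29]
orientation: [[-1.0, -0.001, -0.001], [-0.001, 1.0, 0.001], [0.001, 0.001, -1.0]]
force: [-0.2, -0.7, -2.6]
width: 0.0294
gripper_force: 25.0
t 17.525 pos [ 0.5228 -0.3239  0.29  ] w 0.0294 gf 24.997375141829252 F [-0.2 -0.7 -2.6]
[[-1.0, -0.0007, -0.0008], [-0.0007, 1.0, 0.0011], [0.0008, 0.0011, -1.0]]
.5243,-.3256,.1156 tool shift [-0.0016 -0.0019  0.1744]
66
[[0.510695   0.3008563 ]
 [0.57097    0.25746113]
 [0.5618448  0.30883244]
 [0.5198891  0.24932225]] [17 16 17 16] [0.54084975 0.27911803]
stand ((0.5408101081848145, 0.27984869480133057), 0.06514202058315277)
bowl ((0.5621824264526367, 0.018134163692593575), 0.059944845736026764)
```

View pics/stand.png

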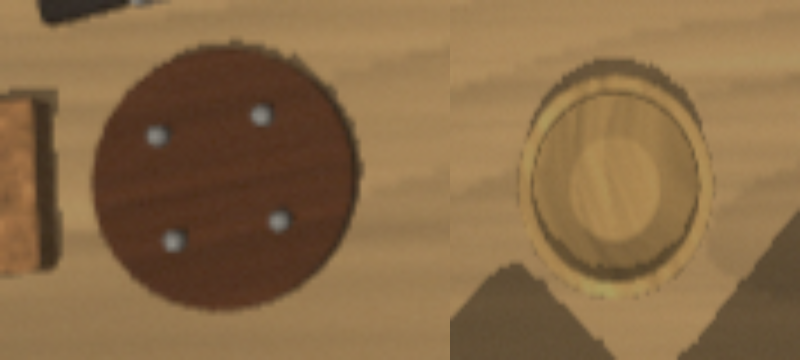

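The stand is empty and its four pegs are clear, at crop (157,135), (262,116), (173,241) and (280,220). The bowl is upright at (612,187). Now lowering the last tin into cell 0.

```bash
python3 -m jog '[[[-0.001,-0.0015,0.05],[0,0,0],0.6],[[0,0,0.05],[0,0,0],0.6],[[0,0,0.05],[0,0,0],0.6],[[0,0,0.023],[0,0,0],0.6],[[0,0,0],[0,0,0],0.6]]'
python3 -m jog '[[[0,0,0.002],[0,0,0],0.6],[[0,0,0],[0,0,0],0.6]]'
python3 -m jog '[[[0,0,0.001],[0,0,0],0.6],[[0,0,0],[0,0,0],0.6]]'
python3 -m jog '[[[0,0,0.001],[0,0,0],0.6],[[0,0,0],[0,0,0],0.6]]'
```

```text
time: 18.2
position: [0.5228, -0.3248, 0.1156]
orientation: [[-1.0, -0.001, -0.003], [-0.001, 1.0, 0.003], [0.003, 0.003, -1.0]]
force: [-0.6, -0.3, -3.1]
width: 0.0296
gripper_force: 25.0
time: 18.45
position: [0.5247, -0.3275, 0.1176]
orientation: [[-1.0, 0.0, 0.002], [0.0, 1.0, -0.002], [-0.002, -0.002, -1.0]]
force: [-1.2, 0.8, -1.8]
width: 0.0296
gripper_force: 25.0
time: 18.7
position: [0.5239, -0.3272, 0.1153]
orientation: [[-1.0, 0.001, 0.001], [0.001, 1.0, -0.001], [-0.001, -0.001, -1.0]]
force: [-0.6, -0.9, -2.6]
width: 0.0292
gripper_force: 25.0
time: 18.95
position: [0.5237, -0.3269, 0.1136]
orientation: [[-1.0, 0.001, -0.0], [0.001, 1.0, 0.0], [0.0, 0.0, -1.0]]
force: [0.3, -0.1, -1.3]
width: 0.0293
gripper_force: 25.0
```

```bash
python3 -m jog '[[[0,0,0.002],[0,0,0],0.6],[[0,0,0],[0,0,0],0.6]]'
python3 -m jog '[[[0,0,0.001],[0,0,0],0.6],[[0,0,0],[0,0,0],0.6]]'
python3 -m jog '[[[0,0,0.001],[0,0,0],0.6],[[0,0,0],[0,0,0],0.6]]'
```

```text
time: 19.2
position: [0.5236, -0.3268, 0.1114]
orientation: [[-1.0, 0.001, -0.0], [0.001, 1.0, 0.0], [0.0, 0.0, -1.0]]
force: [-0.1, 0.7, -3.0]
width: 0.0296
gripper_force: 25.0
time: 19.45
position: [0.5238, -0.327, 0.1107]
orientation: [[-1.0, 0.001, 0.0], [0.001, 1.0, -0.0], [-0.0, -0.0, -1.0]]
force: [0.0, -0.1, -2.7]
width: 0.0294
gripper_force: 25.0
time: 19.7
position: [0.5241, -0.3273, 0.1106]
orientation: [[-1.0, 0.001, 0.001], [0.001, 1.0, -0.001], [-0.001, -0.001, -1.0]]
force: [-0.9, 1.3, 4.0]
width: 0.029
gripper_force: 25.0
```

```bash
python3 -m jog '[[[0,0,-0.001],[0,0,0],-0.15],[[0,0,0],[0,0,0],-0.15],[[0,0,0],[0,0,0],-0.15],[[0,0,-0.04],[0,0,0],-0.15],[[0,0,-0.05],[0,0,0],-0.15]]'
python3 -m jog '[[[0,0,-0.06],[0,0,0],0.2],[[0,0,-0.02],[0,0,0.1745],0.2],[[0,0,0],[0,0,0.1745],0.2],[[0,0,0],[0,0,0.1745],0.2],[[0,0,0],[0,0,0.1745],0.2]]'
python3 -m jog '[[[0,0,0],[0,0,0.1745],0.2],[[0,0,0],[0,0,0.1745],0.2],[[0,0,0],[0,0,0.1745],0.2],[[0,0,0],[0,0,0.1745],0.2],[[0,0,0],[0,0,0.1745],0.2]]'
python3 -m jog '[[[0.0576,-0.0028,0],[0,0,0],0.2],[[0.0576,-0.0028,0],[0,0,0],0.2],[[0.0576,-0.0028,0],[0,0,0],0.2],[[0.0576,-0.0028,0],[0,0,0],0.2],[[0.0576,-0.0028,0],[0,0,0],0.2]]'
python3 -m jog '[[[0.0576,-0.0028,0],[0,0,0],0.2],[[0,0,0.05],[0,0,0],0.2],[[0,0,0.05],[0,0,0],0.2],[[0,0,0],[0,0,0],0.2],[[0,0,0],[0,0,0],0.2]]'
python3 go.py .5075,.0185,.08 .5075,.0185,.041
python3 - <<'E'
from h import *
q,_,_,_=cap("top"); p,d,K,E=cap("wrist"); cv2.imwrite("pics/w.png",np.hstack([cv2.resize(q[200:360,300:540],(480,320)),cv2.resize(p,(320,240))[[i for i in range(240)]+[239]*80]])[:,:,::-1])
E
```

```text
time: 20.32
position: [0.5229, -0.3262, 0.2001]
orientation: [[-1.0, 0.001, -0.003], [0.001, 1.0, 0.003], [0.003, 0.003, -1.0]]
force: [0.8, -0.1, 1.2]
width: 0.0507
gripper_force: 0.0
time: 20.95
position: [0.5237, -0.3269, 0.2806]
orientation: [[-0.762, 0.648, -0.0], [0.648, 0.762, 0.0], [0.0, -0.0, -1.0]]
force: [-0.0, 0.5, -0.3]
width: 0.0353
gripper_force: 0.0
time: 21.58
position: [0.5237, -0.3269, 0.2805]
orientation: [[0.006, 1.0, -0.0], [1.0, -0.006, 0.0], [0.0, -0.0, -1.0]]
force: [0.2, -0.1, -0.6]
width: 0.0355
gripper_force: 0.0
time: 22.2
position: [0.5095, -0.0372, 0.2808]
orientation: [[0.001, 1.0, 0.0], [1.0, -0.001, -0.0], [-0.0, 0.0, -1.0]]
force: [0.6, 0.3, -0.2]
width: 0.0354
gripper_force: 0.0
time: 22.82
position: [0.5081, 0.0183, 0.1824]
orientation: [[0.001, 1.0, 0.002], [1.0, -0.001, -0.0], [-0.0, 0.002, -1.0]]
force: [0.2, -0.1, 1.8]
width: 0.0355
gripper_force: 0.0
t 22.825 pos [0.5081 0.0183 0.1824] w 0.0355 gf 0.0 F [ 0.2 -0.1  1.8]
[[0.0008, 1.0, 0.0018], [1.0, -0.0008, -0.0004], [-0.0004, 0.0018, -1.0]]
.5075,.0185,.08 tool shift [ 0.0002 -0.0008  0.1024]
.5075,.0185,.041 tool shift [ 0.0002 -0.0009  0.1414]
```

View pics/w.png

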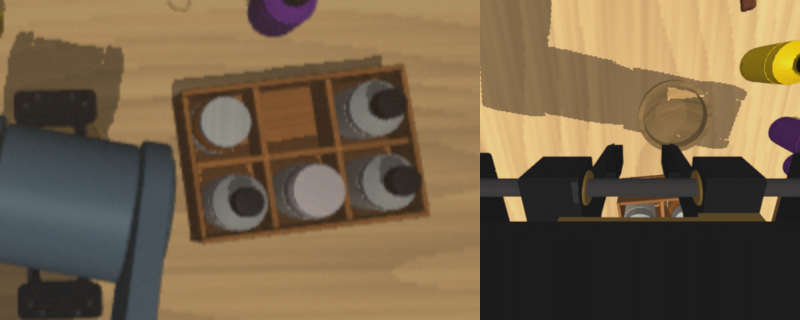

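All three tins are upright in their cells: (237,200), (388,103) and (402,182). The wrist view shows the bowl's −x rim under the fingers, at about (640,113). Descending to pinch it.

```bash
python3 -m jog '[[[0,0,0.05],[0,0,0],0.2],[[0,0,0.05],[0,0,0],0.2],[[0,0,0.015],[0,0,0],0.2],[[0,0,0],[0,0,0],0.2]]' 20
python3 -m jog '[[[0,0,0.014],[0,0,0],0.2],[[0,0,0.012],[0,0,0],0.2],[[0,0,0],[0,0,0],0.2]]'
python3 -m jog '[[[0,0,0],[0,0,0],0.95],[[0,0,0],[0,0,0],0.95],[[0,0,0],[0,0,0],0.95],[[0,0,0],[0,0,0],0.95]]'
```

```text
time: 23.42
position: [0.5077, 0.0184, 0.0665]
orientation: [[0.001, 1.0, 0.0], [1.0, -0.001, -0.0], [-0.0, 0.0, -1.0]]
force: [0.5, 0.2, 0.3]
width: 0.0355
gripper_force: 0.0
time: 23.8
position: [0.5065, 0.0188, 0.039]
orientation: [[0.0, 1.0, -0.001], [1.0, -0.0, 0.0], [0.0, -0.001, -1.0]]
force: [0.3, 1.2, -0.8]
width: 0.0353
gripper_force: 0.0
time: 24.3
position: [0.5075, 0.0186, 0.04]
orientation: [[0.0, 1.0, 0.001], [1.0, -0.0, -0.0], [-0.0, 0.001, -1.0]]
force: [0.5, 0.1, 1.3]
width: 0.0089
gripper_force: 20.0
```

```bash
python3 -m jog '[[[0,0,0],[0,0,0],0.95],[[0,0,-0.01],[0,0,0],0.95],[[0,0,-0.03],[0,0,0],0.95],[[0,0,-0.04],[0,0,0],0.95],[[0,0,0],[0,0,0],0.95]]' 40
cat > bowl.py <<'E'
from h import *
s=env.get_state(); pos=s["position"]
c0=np.array([pos[0]+.0555,pos[1]])
for n in("top","scene"):
    p,d,K,E=cap(n); np.savez(n+"b.npz",p=p,d=d,K=K,E=E); W=cloud(d,K,E).reshape(-1,3); zr=pos[2]+.019
    m=(np.hypot(*(W[:,:2]-c0).T)<.066)&(np.hypot(*(W[:,:2]-c0).T)>.048)&(np.abs(W[:,2]-zr)<.012)&(W[:,0]>pos[0]+.03); Q=W[m]
    hi=Q
    A=np.c_[Q[:,:2]-c0,np.ones(len(Q))]
    for _ in range(4):
        f=np.linalg.lstsq(A,Q[:,2],rcond=None)[0]; r=Q[:,2]-A@f; k=(r>-.002)&(r<.003); Q,A=Q[k],A[k]
    # circle fit
    B=np.c_[2*Q[:,:2],np.ones(len(Q))]; g=np.linalg.lstsq(B,(Q[:,:2]**2).sum(1),rcond=None)[0]
    print(n,len(Q),"tilt deg x,y",np.degrees(f[:2]).round(2),"rim z",f[2].round(4),"meanfit c",g[:2].round(4),"r",np.sqrt(g[2]+g[0]**2+g[1]**2).round(4),"mec",cv2.minEnclosingCircle(Q[:,:2].astype(np.float32)))
print(pos.round(4))
E
python3 bowl.py
```

```text
time: 24.92
position: [0.5093, 0.0183, 0.1229]
orientation: [[0.0, 1.0, 0.006], [1.0, -0.0, -0.001], [-0.001, 0.006, -1.0]]
force: [0.2, -0.1, -2.6]
width: 0.009
gripper_force: 40.0
top 214 tilt deg x,y [ 0.34 -0.19] rim z 0.1419 meanfit c [0.564  0.0229] r 0.0556 mec ((0.5776359438896179, 0.020290624350309372), 0.05684211477637291)
scene 252 tilt deg x,y [-1.02  0.38] rim z 0.1399 meanfit c [0.5636 0.0232] r 0.056 mec ((0.5648646950721741, 0.023915134370326996), 0.059969235211610794)
[0.5093 0.0183 0.1229]
```

```bash
python3 -m jog '[[[0.0523,-0.0043,0],[0,0,0],0.95],[[0.0523,-0.0043,0],[0,0,0],0.95],[[0.0523,-0.0043,0],[0,0,0],0.95],[[0.0523,-0.0043,0],[0,0,0],0.95],[[0.0522,-0.0042,0],[0,0,0],0.95]]'
python3 -m jog '[[[0,0,0],[0,0,0],0.95],[[0,0,0],[0,0,0],0.95],[[0,0,0.02],[0,0,0],0.95],[[0,0,0],[0,0,0],0.95],[[0,0,0],[0,0,0],0.95]]'
python3 bowl.py
python3 - <<'E'
import numpy as np,cv2
a=np.load("topb.npz")["p"];b=np.load("sceneb.npz")["p"]
cv2.imwrite("pics/b.png",np.hstack([cv2.resize(a[230:350,140:280],(400,343)),cv2.resize(b[110:240,360:511],(400,343))])[:,:,::-1])
E
```

```text
time: 25.65
position: [0.484, 0.2812, 0.1174]
orientation: [[0.001, 1.0, -0.004], [1.0, -0.001, -0.001], [-0.001, -0.004, -1.0]]
force: [0.4, -0.1, -1.9]
width: 0.0085
gripper_force: 40.0
time: 26.28
position: [0.4861, 0.2791, 0.0998]
orientation: [[0.002, 1.0, -0.0], [1.0, -0.002, -0.0], [-0.0, -0.0, -1.0]]
force: [1.1, -1.1, -2.2]
width: 0.0087
gripper_force: 40.0
top 231 tilt deg x,y [-0.7  0.5] rim z 0.1191 meanfit c [0.5411 0.2827] r 0.0552 mec ((0.5533594489097595, 0.272535502910614), 0.05685792863368988)
scene 189 tilt deg x,y [-1.14  0.68] rim z 0.1185 meanfit c [0.5425 0.2834] r 0.0558 mec ((0.5444703698158264, 0.2836061716079712), 0.059990230947732925)
[0.4861 0.2791 0.0998]
```

View pics/b.png

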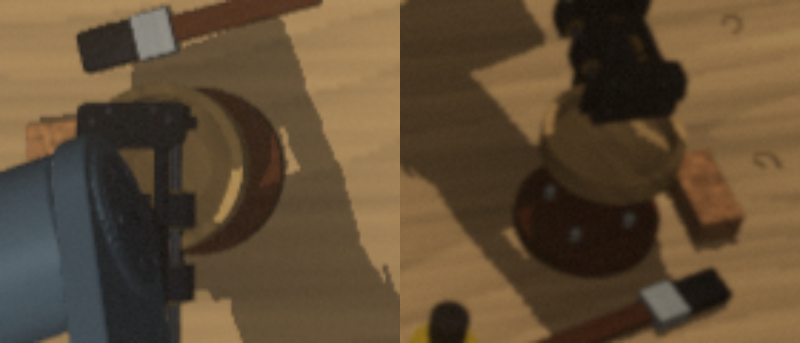

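The bowl hangs level just above the stand; in the scene crop the pegs show at (549,192), (575,234) and (629,219). The circle fit suggests a y offset of about 3 mm, so I'll check it with an outer-edge fit that I first test on the ungripped picture.

```bash
cat > rim.py <<'E'
from h import *
from scipy.optimize import least_squares
def rim(f,c,zr,sign=None):
    z=np.load(f); W=cloud(z["d"],z["K"],z["E"]).reshape(-1,3)
    for it in range(4):
        v=W[:,:2]-c; r=np.hypot(*v.T); a=np.degrees(np.arctan2(v[:,1],v[:,0]))
        m=(np.abs(W[:,2]-zr)<.006)&(r<.07)&(r>.045)&(v[:,0]>-.01); Q=[]
        for b in range(-100,100,8):
            k=m&(a>=b)&(a<b+8)
            if k.sum()>2: Q.append(W[k][np.argmax(r[k]),:2]); 
        Q=np.array(Q); s=least_squares(lambda q:np.hypot(*(Q-q).T)-.0595,c,loss="soft_l1",f_scale=.001); c=s.x
    print(f,len(Q),c.round(4),"rms",np.sqrt(np.mean(s.fun**2)).round(4), "az",np.degrees(np.arctan2(*(Q-c).T[::-1]))[[0,-1]].round())
if __name__=="__main__":
    for n in("top","scene"):
        rim(n+"0.npz",np.array([.563,.019]),.0595)
        rim(n+"b.npz",np.array([.5425,.281]),.119)
E
python3 rim.py
```

```text
top0.npz 25 [0.5617 0.0181] rms 0.0005 az [-97.  98.]
topb.npz 17 [0.5406 0.2835] rms 0.0003 az [-96.  30.]
scene0.npz 25 [0.5637 0.0183] rms 0.0007 az [-95.  96.]
sceneb.npz 25 [0.5426 0.2838] rms 0.0006 az [-97.  94.]
```

The two cameras agree that the bowl is 3.7 mm too far in +y and correct in x. I'll correct that, then lower carefully.

```bash
python3 -m jog '[[[-0.0037,0,0],[0,0,0],0.95],[[0,0,0.015],[0,0,0],0.95],[[0,0,0],[0,0,0],0.95],[[0,0,0],[0,0,0],0.95]]'
python3 - <<'E'
from h import *
import rim
z=env.get_state()["position"][2]; print(z)
for n in("top","scene"):
    p,d,K,E=cap(n); np.savez(n+"c.npz",p=p,d=d,K=K,E=E); rim.rim(n+"c.npz",np.array([.5415,.28]),z+.0195)
E
python3 -m jog '[[[0,0,0.01],[0,0,0],0.95],[[0,0,0],[0,0,0],0.95],[[0,0,0],[0,0,0],0.95]]'
```

```text
time: 26.88
position: [0.4856, 0.2764, 0.0843]
orientation: [[0.0, 1.0, -0.001], [1.0, -0.0, -0.0], [-0.0, -0.001, -1.0]]
force: [-0.1, -0.1, -2.4]
width: 0.0085
gripper_force: 40.0
0.08430199849887667
topc.npz 17 [0.5399 0.281 ] rms 0.0004 az [-93.  33.]
scenec.npz 25 [0.5425 0.2813] rms 0.0007 az [-97.  97.]
time: 27.35
position: [0.4858, 0.2763, 0.0745]
orientation: [[0.0, 1.0, -0.0], [1.0, -0.0, -0.0], [-0.0, -0.0, -1.0]]
force: [-0.0, -0.4, -2.1]
width: 0.0089
gripper_force: 40.0
```

```bash
python3 -m jog '[[[-0.0013,0.0004,0],[0,0,0],0.95],[[0,0,0.004],[0,0,0],0.95],[[0,0,0],[0,0,0],0.95]]'
python3 -m jog '[[[0,0,0.003],[0,0,0],0.95],[[0,0,0],[0,0,0],0.95]]'
python3 -m jog '[[[0,0,0.003],[0,0,0],0.95],[[0,0,0],[0,0,0],0.95]]'
```

```text
time: 27.72
position: [0.486, 0.2749, 0.0704]
orientation: [[0.001, 1.0, -0.001], [1.0, -0.001, -0.0], [-0.0, -0.001, -1.0]]
force: [-0.5, -0.1, -2.4]
width: 0.0087
gripper_force: 40.0
time: 27.98
position: [0.486, 0.275, 0.0674]
orientation: [[0.0, 1.0, -0.001], [1.0, -0.0, -0.0], [-0.0, -0.001, -1.0]]
force: [-0.9, 0.2, -1.9]
width: 0.0087
gripper_force: 40.0
time: 28.22
position: [0.486, 0.275, 0.0644]
orientation: [[0.001, 1.0, -0.001], [1.0, -0.001, -0.0], [-0.0, -0.001, -1.0]]
force: [1.0, 0.6, -2.4]
width: 0.0086
gripper_force: 40.0
```

No contact forces and the foot is well below the peg tops. Continuing down to the seat.

```bash
python3 -m jog '[[[0,0,0.003],[0,0,0],0.95],[[0,0,0],[0,0,0],0.95]]'
python3 -m jog '[[[0,0,0.0015],[0,0,0],0.95],[[0,0,0],[0,0,0],0.95]]'
python3 -m jog '[[[0,0,0.001],[0,0,0],0.95],[[0,0,0],[0,0,0],0.95]]'
python3 -m jog '[[[0,0,0.001],[0,0,0],0.95],[[0,0,0],[0,0,0],0.95]]'
```

```text
time: 28.48
position: [0.486, 0.275, 0.0614]
orientation: [[0.0, 1.0, -0.001], [1.0, -0.0, -0.0], [-0.0, -0.001, -1.0]]
force: [-1.2, 0.0, -1.6]
width: 0.0085
gripper_force: 40.0
time: 28.72
position: [0.4862, 0.275, 0.0601]
orientation: [[0.001, 1.0, -0.0], [1.0, -0.001, -0.0], [-0.0, -0.0, -1.0]]
force: [-0.3, 0.5, -1.9]
width: 0.0086
gripper_force: 40.0
time: 28.98
position: [0.4862, 0.275, 0.0591]
orientation: [[0.001, 1.0, -0.0], [1.0, -0.001, -0.0], [-0.0, -0.0, -1.0]]
force: [0.3, 0.7, -2.8]
width: 0.0084
gripper_force: 40.0
time: 29.22
position: [0.4864, 0.2751, 0.0583]
orientation: [[0.0, 1.0, 0.0], [1.0, -0.0, 0.0], [0.0, 0.0, -1.0]]
force: [0.2, 0.1, -2.2]
width: 0.0087
gripper_force: 40.0
```

```bash
python3 -m jog '[[[0,0,0.001],[0,0,0],0.95],[[0,0,0],[0,0,0],0.95]]'
python3 -m jog '[[[0,0,0.001],[0,0,0],0.95],[[0,0,0],[0,0,0],0.95]]'
```

```text
time: 29.48
position: [0.4864, 0.2751, 0.0581]
orientation: [[0.0, 1.0, 0.0], [1.0, -0.0, -0.0], [-0.0, 0.0, -1.0]]
force: [-3.6, -1.9, 5.6]
width: 0.0089
gripper_force: 40.0
time: 29.72
position: [0.4863, 0.2751, 0.058]
orientation: [[0.0, 1.0, -0.0], [1.0, -0.0, -0.0], [-0.0, -0.0, -1.0]]
force: [-8.2, -2.5, 14.1]
width: 0.0092
gripper_force: 40.0
```

The bowl is seated: the TCP reads 0.058, which is the 0.040 bench grip plus the 18 mm disc. I'll release, rise and check.

```bash
python3 -m jog '[[[0,0,-0.0015],[0,0,0],0.95],[[0,0,0],[0,0,0],0.4],[[0,0,0],[0,0,0],0.4],[[0,0,0],[0,0,0],0.4],[[0,0,-0.02],[0,0,0],0.4]]'
python3 -m jog '[[[0,0,-0.04],[0,0,0],0.4],[[0,0,-0.06],[0,0,0],0.4],[[0,0,-0.06],[0,0,0],0.4],[[-0.05,-0.02,0],[0,0,0],0.4],[[-0.05,-0.02,0],[0,0,0],0.4]]'
python3 -m jog '[[[-0.05,-0.02,0],[0,0,0],0.4],[[-0.05,-0.02,0],[0,0,0],0.4],[[-0.05,-0.02,0],[0,0,0],0.4],[[-0.05,-0.01,0],[0,0,0],0.4],[[0,0,0],[0,0,0],0.4]]'
python3 - <<'E'
from h import *
import rim
for n in("top","scene"):
    p,d,K,E=cap(n); np.savez(n+"d.npz",p=p,d=d,K=K,E=E); W=cloud(d,K,E).reshape(-1,3)
    rim.rim(n+"d.npz",np.array([.5415,.28]),.0775)
    r=np.hypot(W[:,0]-.5415,W[:,1]-.28); Q=W[(r<.057)&(r>.053)&(W[:,2]>.07)&(W[:,2]<.09)]; f=np.linalg.lstsq(np.c_[Q[:,:2]-[.5415,.28],np.ones(len(Q))],Q[:,2],rcond=None)[0]; print("tilt",np.degrees(f[:2]).round(2),"rim z",f[2].round(4),len(Q))
    for nm,c in dict(c2=(.5091,-.1704),c3=(.6019,-.318),c0=(.5243,-.3256)).items():
        Q=W[(np.hypot(*(W[:,:2]-c).T)<.03)&(W[:,2]>.125)]; print(nm,len(Q),np.median(Q,0).round(4) if len(Q) else "", "top",Q[:,2].max().round(4) if len(Q) else "")
    cv2.imwrite(f"pics/{n}d.png",p[:,:,::-1])
E
```

```text
time: 30.35
position: [0.4849, 0.2746, 0.0763]
orientation: [[0.001, 1.0, -0.004], [1.0, -0.001, -0.001], [-0.001, -0.004, -1.0]]
force: [0.1, 0.2, -0.9]
width: 0.0267
gripper_force: 0.0
time: 30.98
position: [0.4462, 0.1743, 0.2387]
orientation: [[-0.001, 1.0, 0.002], [1.0, 0.001, -0.0], [-0.0, 0.002, -1.0]]
force: [0.3, -0.6, -0.1]
width: 0.0264
gripper_force: 0.0
time: 31.6
position: [0.3758, -0.0277, 0.238]
orientation: [[0.007, 1.0, 0.001], [1.0, -0.007, -0.001], [-0.001, 0.001, -1.0]]
force: [-0.6, 0.1, 0.3]
width: 0.0263
gripper_force: 0.0
topd.npz 25 [0.5406 0.2798] rms 0.0004 az [-99.  95.]
tilt [-0.06 -0.15] rim z 0.0773 307
c2 189 [ 0.5049 -0.1701  0.1351] top 0.1401
c3 196 [ 0.5985 -0.3168  0.1351] top 0.1398
c0 201 [ 0.5228 -0.3255  0.1351] top 0.1404
scened.npz 25 [0.5424 0.2801] rms 0.0008 az [-93.  99.]
tilt [-0.01  0.06] rim z 0.0771 223
c2 154 [ 0.5105 -0.1705  0.1347] top 0.1384
c3 179 [ 0.6039 -0.3169  0.1351] top 0.1394
c0 166 [ 0.5267 -0.3255  0.1346] top 0.1382
```

View pics/scened.png

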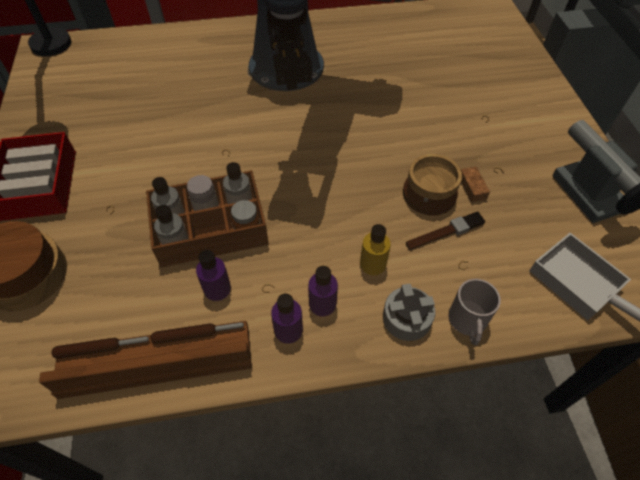

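The final view shows the bowl level on the stand at (435,180), with the rim at 77 mm against the 78 mm expected and no tilt. The tins are upright in the crate at (163,195), (168,222) and (235,180), with cap tops at about 135–136 mm, so they are on the floor. The block, brush, jar and can have not moved.

```bash
python3 -c "
from rig import env
print(env.job_done())"
```

```text
the job is handed in; nothing more can be done
None
```

The job is handed in at about 32 s of the 72 s allowed: the three tins stand upright on the crate floor in cells 0, 2 and 3, the bowl sits level on the stand between its pegs, and the jar, can, block and brush were left where they were.

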